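# Close the nail tin with its double lid, then take up the outer lid alone

### The job

Pick up the two nested lids together by the inner lid's wooden knob and lower them gently onto the open nail tin, pressing with no more than about 30 N, and let go of the knob only when the inner lid is fully seated in the mouth. Then take the outer lid alone by its collar, lift it straight up leaving the inner lid seated and undisturbed, and finish still holding it, level and still, right above the tin and about 5 cm clear of the knob. Leave the tin where it stands and do not disturb the other things on the bench.

Things in the scene. Friction and masses are not known exactly. Their poses are not given: they have to be found in the camera images.
- tin: Open grey mottled metal can, upright, loose, about 1 kg, nails inside up to 60 mm. Outside diameter 108, height 137, mouth at least 92 mm wide inside. Origin: centre of its underside; z up. It stands left or right of the middle, the lids on the other side.
- tin_rim (a point): Centre of the tin's mouth, level with the top of the rim (137 mm above the tin's underside).
- inner_lid: Inner lid, metal, loose, 0.15 kg, round about z (up): plug 85 mm diameter, 12 deep (lowest 5 mm tapers to 77), flange 108 diameter, 6 thick, wooden knob post 18 diameter rising 46 from the flange. Origin: centre of plug underside. Starts standing on its plug on the bench under the outer lid, only the knob showing. Seated, the flange lies on the rim: origin 12 mm below the rim.
- knob_top (a point): Centre of the top of the inner lid's knob post, 64 mm above the inner lid's origin. With the lids nested, 24 mm of the knob stands out above the outer lid's collar; lifted there, it brings both lids, the outer riding on the flange.
- outer_lid: Outer lid, metal, loose, 0.15 kg, round about z (up): flat cap 121 mm diameter with low skirt; collar (tube) on top, 44 outside diameter, 18 high, round a 25 mm hole. Origin: centre of skirt underside; top face 8.5 mm, collar top 26.5 mm above it. Nested it just rests on the inner flange, origin 13.5 mm above the inner lid's, the knob through the hole with 3.5 mm play all round.
- collar_top (a point): Centre of the top edge of the outer lid's collar. Gripped by the collar and lifted, the outer lid comes off alone; nothing locks it.
- tape_measure: Bystander: the yellow tape measure, 70x37 mm, 64 tall. Loose; leave it alone. Origin: centre of its underside.
- hammer: Bystander: the hammer with a pale wooden handle, 284 long, 122 across the head, 30 high. Loose; leave it alone. Origin: centre of its underside.
- f_clamp: Bystander: the steel bar clamp with a red handle, 265x93 mm, 30 high. Loose; leave it alone. Origin: centre of its underside.
- offcut_0: Bystander: the flat pale timber offcut, 120x45 mm, 19 high. Loose; leave it alone. Origin: centre of its underside.
- block_foam: Bystander: the black sanding block, 100x60 mm, 28 high. Loose; leave it alone. Origin: centre of its underside.
- screwdriver_blk: Bystander: the screwdriver with a black handle, 200 long, 28 thick. Loose; leave it alone. Origin: centre of its underside.
Mind the look-alikes: they are no part of the job. Of the things shaped like the outer_lid, the metal one is meant.

How it is judged:
By the outcome, as a careful person would: the job done as asked, in the order asked, and still so for the second after the job is handed in, while the arm keeps its last pose, push and grip.
It also fails if it takes over 53 s, if anything falls off the work surface, if the arm or the gripper's body presses on something with over 40 N, if the wrist force passes 120 N, or if a joint passes its speed limit or range.

### The arm

A 6-joint arm with a two-finger parallel gripper is mounted at the origin on a cart in front of the work surface, level with it; the furniture and walls round the work are solid. World frame = base frame: x ahead of the robot, y to its left, z up, the work surface at z = 0. Lengths are in mm, angles in rad, forces in N, time in s.
With the tool pointing down it reaches from about 275 to 750 mm from the base axis. Payload 10.2 kg.
Tool frame: the origin (TCP) lies between the finger pads; the fingertips stand 17 mm ahead of it and the grasp point (between the pads) lies 2 mm behind it (tips_ahead is the distance from the TCP to the fingertips, in mm); z points along the fingers, y is the line along which they close (so a half turn about z gives the same grasp; the last joint's range is limited). The gripper opens to 85 mm and grips with 20 to 120 N. Pads are 22 mm wide; open, the fingers measure 114 mm over their backs; the gripper's body (76 mm by 85 mm) begins 54 mm behind the grasp point. The pads swing forward as they close: fully open they stand 13 mm farther back than shut.
Start: joints at [0.915, 0.313, 1.498, -0, 1.331, -0.223], TCP at [220.206, 476.593, 248.294] pointing down, gripper open.
Joint ranges: [-2.94, 2.94], [-0.97, 2.17], [0.19, 2.56], [-1.23, 4.37], [0.02, 3.11], [-2.88, 2.88]. Speed limits (rad/s): [2.39, 2.39, 3.01, 3.14, 3.14, 3.14].

### API

Orientations are given as a unit quaternion [w, x, y, z].
In Python, from rig import sense, capture, finish_job, boxes_of, tips_ahead gives the robot as it stands.
- The arm moves only by the tool drive_tool, never from a script. Its argument "commands" is text: rows parted by semicolons, each of 7 numbers parted by spaces: the shift along the world's x, y, z in units of 0.1 m (1.0 is 0.1 m), then the turn, a rotation vector about the world's x, y, z in units of pi/4 rad (1.0 is pi/4 rad), then the opening in per cent of the stroke, from 0 (shut) to 100 (fully open). A call has 1 to 20 rows; each row shifts and turns the commanded pose from where the row before left it; what a row does not reach is not made up. A row lasts 1/12 s, in which the tool goes at most 41.7 mm and 7.16 degrees, less where a joint would pass 70% of its speed; a pose out of reach is approached as far as the arm can. A call with a number of a shift or a turn outside -1 to 1 is refused whole. A call with a gripper value outside its range is refused whole. The fingers move at their own pace and stop on an object; "force" is the grip in N (left out, the last holds). Time passes only in rows, so rows that do not move let the fingers close. It gives the time, the measured TCP pose, the force, the opening and the grip force at its end, in the units of the state.
- sense(): the state, without advancing time (a new reading comes with each control period).
- capture(name): name is "side" or "top"; returns a dict with "pixels" (400x640x3 uint8, blue, green, red), "fov_y" (degrees; the focal length in pixels is half the picture's height over the tangent of half this angle, whatever the lens; pixels are square), "cx", "cy" (the principal point, pixels), "position" and "attitude" of the camera in the world. Camera axes: x right, y down, z forward; pixel columns grow to the right and rows downward; lengths in mm; the calibration is good to about 2 mm. A picture is of the moment at which its call begins. There is no depth.
- finish_job(): hands the job in; it is judged then, once.
Trained networks look in a picture, given as the dict that the camera call returned (one of the last four; its "shot" number tells which), for a name from the list of things; names that differ only in an ending like _2 or _b are one class to them, and where a whole thing is asked for, a point or a joint stands for the part that bears it (a point fixed in the world has none). Each returns a list of dicts, best first, with "confidence" (0 to 1); they miss things now and then, are a little off and sometimes report something else, mostly with a low value. They report only what shows in the picture. A call takes as long as a camera call. They do not tell look-alikes from the thing itself.
- boxes_of(picture, name): "position" ([column, row] in pixels, amid what is visible of it).
The state is a dict: "time_s": time; "joints": joint angles; "dq": joint speeds; "tau": joint torques, N m; "eef_pos": TCP position; "ee_rot": TCP orientation; "force": force on the tool from outside, world axes, zero at the start; "wrist_torque": the same for the moment, N m; "grip_width": opening from 0.0 (shut) to 1.0 (fully open); "grip_force": force on a finger pad.
Only numpy, scipy, OpenCV 4.12 (cv2) and the standard library are available. Lean on these libraries where they do the work, as an engineer would, in place of code of your own. Each camera call takes 0.05 s, during which the arm holds its last target. There are 200 camera calls.

## Working session

There is one attempt and no reset: what is moved stays moved. The work goes in short steps, Python scripts to look and compute and a tool call to move; the robot and the scene stay as the last step left them, time stands still between calls to the robot, and variables do not carry over. Pictures are saved under pics/ and viewed, at most 10 in all, crops included, and the job is handed in when it is done.

Besides the shell and the picture viewer there is one more tool, called after "Request:" as name(argument=value, ...) on one line, values as JSON. drive_tool: Moves the arm, as the interface text tells. Shifts and turns lie within -1 to 1; 1 stands for 0.1 m of shift or pi/4 rad of turn. Its arguments: {"type":"object","properties":{"commands":{"type":"string"},"force":{"type":"number"}},"required":["commands"]}

```bash
mkdir -p pics; cat > h.py <<'E'
import numpy as np,cv2
from rig import *
from scipy.spatial.transform import Rotation as R
def rot(c):
    a=np.array(c["attitude"],float)
    return a if a.shape==(3,3) else R.from_quat([a[1],a[2],a[3],a[0]]).as_matrix()
def foc(c): return 200/np.tan(np.radians(c["fov_y"])/2)
def ray(c,p):
    d=np.array([(p[0]-c["cx"])/foc(c),(p[1]-c["cy"])/foc(c),1.]); return rot(c)@d
def atz(c,p,z):
    d=ray(c,p);o=np.array(c["position"],float); return o+d*(z-o[2])/d[2]
def proj(c,P):
    q=rot(c).T@(np.array(P,float)-np.array(c["position"],float)); return np.array([c["cx"]+foc(c)*q[0]/q[2],c["cy"]+foc(c)*q[1]/q[2]])
E
python3 - <<'E'
from h import *
ims=[]
Z=dict(tin=70,tin_rim=137,knob_top=64,collar_top=40,outer_lid=20,inner_lid=50,tape_measure=32)
for n in("top","side"):
    c=capture(n);ims.append(c["pixels"]);print(n,c["position"],np.round(rot(c),3).tolist(),c["fov_y"],c["cx"],c["cy"])
    cv2.imwrite(f"pics/{n}0.png",c["pixels"])
    for k,z in Z.items():
        for b in boxes_of(c,k)[:4]: print(k,np.round(b["position"]),round(b["confidence"],2),np.round(atz(c,b["position"],z)))
print(sense())
E
```

```text
top [ 315.20269052  -24.87716782 1082.638871  ] [[0.023, -0.983, 0.181], [-1.0, -0.02, 0.017], [-0.013, -0.181, -0.983]] 55.95288380674079 318.7817418414029 195.8022080416875
tin [377. 171.] 0.61 [ 574. -167.   70.]
tin_rim [373. 167.] 0.9 [ 567. -148.  137.]
knob_top [252. 164.] 0.42 [591. 181.  64.]
knob_top [444. 209.] 0.28 [ 473. -351.   64.]
collar_top [252. 167.] 0.78 [587. 185.  40.]
collar_top [318. 240.] 0.71 [384.  -9.  40.]
outer_lid [254. 168.] 0.78 [588. 184.  20.]
tape_measure [320. 188.] 0.55 [532. -10.  32.]
side [ 386.28770119 1101.18273759  909.86041874] [[-0.996, -0.06, 0.073], [-0.094, 0.577, -0.811], [0.007, -0.814, -0.58]] 46.69900007099857 316.7521811960552 201.50658807453937
tin [297. 181.] 0.98 [ 568. -182.   70.]
tin_rim [294. 184.] 0.8 [562. -66. 137.]
tin_rim [376. 284.] 0.46 [316. 332. 137.]
knob_top [270. 263.] 0.57 [588. 210.  64.]
knob_top [296. 183.] 0.23 [ 572. -179.   64.]
collar_top [272. 272.] 0.95 [584. 220.  40.]
collar_top [344. 235.] 0.86 [398.  45.  40.]
collar_top [326. 166.] 0.54 [ 482. -341.   40.]
outer_lid [270. 272.] 0.85 [593. 200.  20
[... 199 characters left out ...]
': 0.8, 'joints': array([ 9.14601761e-01,  3.12874388e-01,  1.49766675e+00, -5.95025058e-06,
        1.33100005e+00, -2.23422063e-01]), 'dq': array([-1.57385956e-03, -1.24899762e-03,  7.09287633e-04, -7.05072203e-06,
        3.42235295e-04,  1.86275912e-03]), 'tau': array([-8.93723045e-04, -4.12143016e+01, -2.59877533e+01, -2.57810398e-04,
        4.72947795e-04, -7.25606327e-06]), 'eef_pos': array([220.21255063, 476.6012563 , 248.31981934]), 'ee_rot': array([1.35706965e-05, 2.14700868e-01, 9.76679854e-01, 2.20524958e-05]), 'force': array([ 0.37493691, -0.38359911, -0.62029617]), 'wrist_torque': array([0.00447754, 0.08153256, 0.00928688]), 'grip_force': 0.0, 'grip_width': 0.9973464278231436}
```

View pics/top0.png

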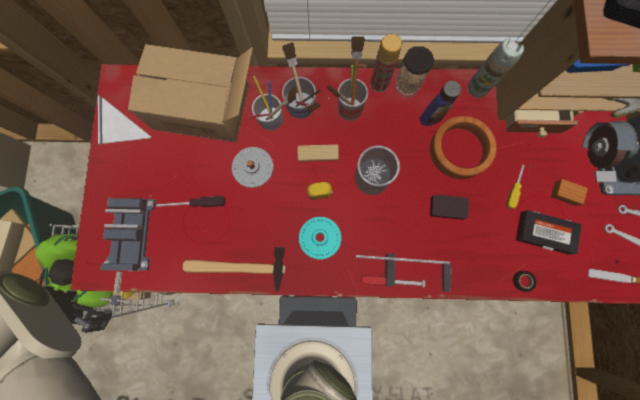

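View pics/side0.png

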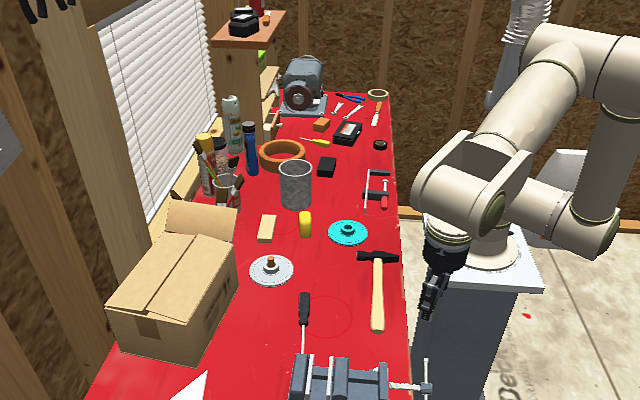

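Candidates: the metal lid with its wooden knob at top (252,167) / side (270,270) is the target. The turquoise lid at (320,238) / (347,232) is a look-alike, and the wooden ring at (463,148) is another. The tin is at (377,168) / (295,184). I'll fit silhouettes in both cameras and check with a crop.

```bash
cat > fit.py <<'E'
from h import *
from scipy.optimize import minimize
A=np.linspace(0,2*np.pi,90)
def ring(x,y,z,r): return np.c_[x+r*np.cos(A),y+r*np.sin(A),z+0*A]
def sil(c,x,y,parts,S=4):
    m=np.zeros((400*S,640*S),np.uint8)
    for (z0,z1,r) in parts:
        p=np.array([proj(c,q) for z in(z0,z1) for q in ring(x,y,z,r)])
        cv2.fillConvexPoly(m,cv2.convexHull(((p+.5)*S).astype(np.int32)),255)
    return cv2.resize(m,(640,400),interpolation=cv2.INTER_AREA)/255.
LID=[(14,22,60.5),(22,40,22),(40,64,9)]; TIN=[(0,137,54)]
def mask(c,seed):
    b,g,r=[c["pixels"][:,:,i].astype(int) for i in range(3)]
    m=((np.minimum(b,g)>0.35*r)).astype(np.uint8)
    n,l=cv2.connectedComponents(m); return (l==l[int(seed[1]),int(seed[0])]).astype(float)
def fit(cs,seeds,parts,x0):
    ms=[mask(c,s) for c,s in zip(cs,seeds)]
    f=lambda v:sum(np.abs(m-sil(c,v[0],v[1],parts)).sum() for c,m in zip(cs,ms))
    r=minimize(f,x0,method="Nelder-Mead",options=dict(initial_simplex=[x0,[x0[0]+10,x0[1]],[x0[0],x0[1]+10]],xatol=.2,fatol=.5))
    return r.x,r.fun,[m.sum() for m in ms],ms
E
python3 - <<'E'
from fit import *
t,s=capture("top"),capture("side")
out=[]
for nm,P,x0,sd in(("lid",LID,[588,183],((240,175),(256,272))),("tin",TIN,[567,-150],((377,185),(296,195)))):
    for cs,ss in(([t,s],sd),([t],sd[:1]),([s],sd[1:])):
        x,f,a,ms=fit(cs,ss,P,x0);print(nm,len(cs),np.round(x,1),round(f),a)
        if len(cs)==2:
            z=22 if nm=="lid" else 137
            for c in cs:
                im=cv2.resize(c["pixels"],None,fx=4,fy=4,interpolation=cv2.INTER_CUBIC)
                for zz,rr,col in((P[0][1],P[0][2],(0,255,0)),(P[-1][1],P[-1][2],(255,0,0)),(0,54,(0,255,255))):
                    p=np.array([proj(c,q) for q in ring(*x,zz,rr)]);cv2.polylines(im,[((p+.5)*4).astype(np.int32)],True,col,1)
                u=(proj(c,[*x,40])*4).astype(int);out.append(im[u[1]-145:u[1]+145,u[0]-190:u[0]+190])
cv2.imwrite("pics/fit.png",np.vstack([np.hstack(out[:2]),np.hstack(out[2:])]))
E
```

```text
lid 2 [592.6 189.1] 161 [np.float64(1462.0), np.float64(1157.0)]
lid 1 [593.6 190.4] 107 [np.float64(1462.0)]
lid 1 [592.5 189.1] 51 [np.float64(1157.0)]
tin 2 [ 573.2 -162.5] 188 [np.float64(1787.0), np.float64(1567.0)]
tin 1 [ 574.8 -161.9] 59 [np.float64(1787.0)]
tin 1 [ 571.3 -165.9] 64 [np.float64(1567.0)]
```

View pics/fit.png

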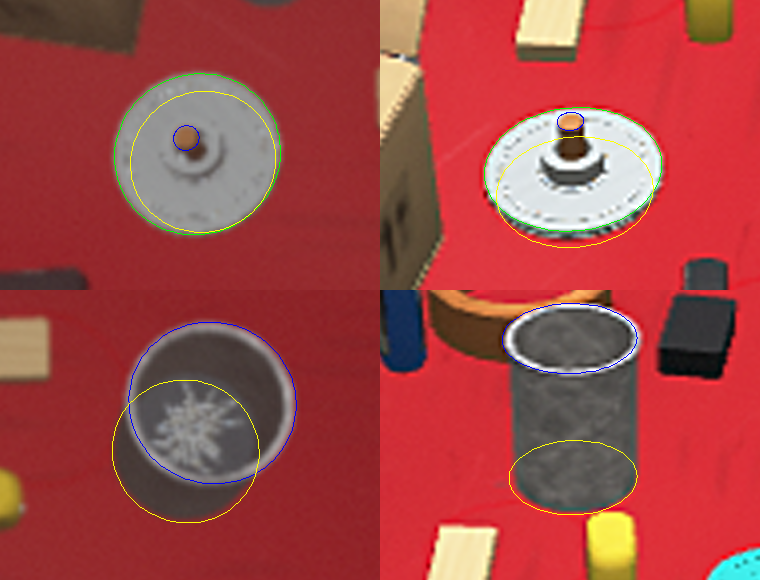

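The crop confirms the metal lid with the wooden knob; the fits give the lid at about (593,189.5) and the tin at about (573,-163). Next I'll check neighbouring clearances and the fingertip geometry.

Request:
drive_tool(commands="0.266 -0.205 0 0 0 0 60;0.266 -0.205 0 0 0 0 60;0.266 -0.205 0 0 0 0 60;0.266 -0.205 0 0 0 0 60;0.266 -0.205 -0.08 0 0 0 60;0.266 -0.205 -0.08 0 0 0 60;0.266 -0.205 -0.12 0 0 0 60;0.266 -0.205 -0.12 0 0 0 60;0.266 -0.205 -0.12 0 0 0 60;0.266 -0.205 -0.12 0 0 0 60;0.266 -0.205 -0.12 0 0 0 60;0.266 -0.205 -0.12 0 0 0 60;0.266 -0.205 -0.12 0 0 0 60;0.266 -0.205 -0.12 0 0 0 60;0 0 0 0 0 0 60;0 0 0 0 0 0 60;0 0 0 0 0 0 60", force=60)

```text
time_s: 2.42
eef_pos: [592.3, 189.9, 136.4]
ee_rot: [-0.0, 0.215, 0.977, 0.0]
force: [0.0, 0.4, 0.6]
grip_width: 0.596
grip_force: 0.0
```

```bash
python3 - <<'E'
from h import *
o=[]
for n,z in(("top",100),("side",80)):
    c=capture(n);u=proj(c,[593,189.5,z]).astype(int)
    o.append(cv2.resize(c["pixels"][u[1]-50:u[1]+50,u[0]-50:u[0]+50],(400,400),interpolation=cv2.INTER_CUBIC))
cv2.imwrite("pics/near.png",np.hstack(o))
E
```

```text
(no output)
```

View pics/near.png

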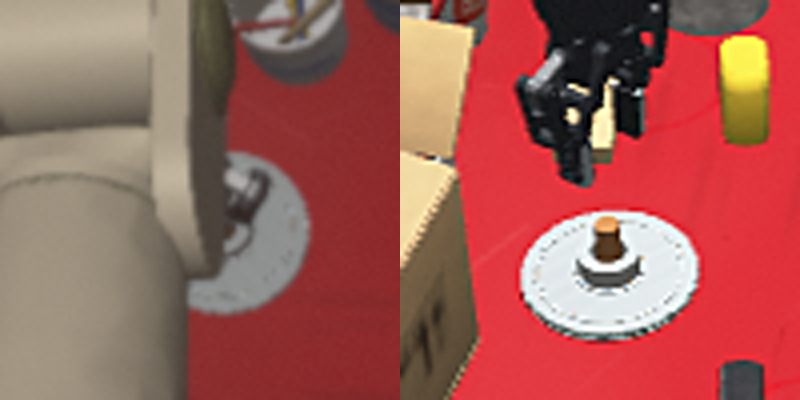

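The side crop shows the fingers straddling the knob (605,240 in the crop), with the box clear. Descending now.

Request:
drive_tool(commands="0.007 -0.004 -0.19 0 0 0 60;0 0 -0.19 0 0 0 60;0 0 -0.19 0 0 0 60;0 0 -0.12 0 0 0 60;0 0 -0.06 0 0 0 60;0 0 0 0 0 0 60;0 0 0 0 0 0 60;0 0 0 0 0 0 40;0 0 0 0 0 0 30;0 0 0 0 0 0 20;0 0 0 0 0 0 10;0 0 0 0 0 0 10;0 0 0 0 0 0 10;0 0 0 0 0 0 10", force=60)

```text
time_s: 3.68
eef_pos: [593.8, 189.4, 62.3]
ee_rot: [0.001, 0.215, 0.977, 0.0]
force: [-1.9, -0.3, 5.4]
grip_width: 0.185
grip_force: 58.4
```

Request:
drive_tool(commands="0 0 0.03 0 0 0 10;0 0 0.05 0 0 0 10;0 0 0.1 0 0 0 10;-0.03 0 0.15 0 0 0 10;-0.05 -0.03 0.25 0 0 0 10;-0.05 -0.05 0.25 0 0 0 10;-0.03 -0.05 0.25 0 0 0 10;0 -0.05 0.25 0 0 0 10;0 0 0.25 0 0 0 10;0 0 0.2 0 0 0 10;0 0 0.1 0 0 0 10;0 0 0 0 0 0 10;0 0 0 0 0 0 10;0 0 0 0 0 0 10;0 0 0 0 0 0 10", force=60)

```text
time_s: 4.93
eef_pos: [576.8, 171.2, 247.8]
ee_rot: [-0.001, 0.215, 0.977, -0.0]
force: [-0.2, -0.6, -3.2]
grip_width: 0.182
grip_force: 58.8
```

Request:
drive_tool(commands="0 -0.06 0 0 0 0 10;0 -0.12 0 0 0 0 10;0 -0.2 0 0 0 0 10;0 -0.25 0 0 0 0 10;0 -0.25 0 0 0 0 10;0 -0.25 0 0 0 0 10;0 -0.25 0 0 0 0 10;0 -0.25 0 0 0 0 10;-0.02 -0.25 0 0 0 0 10;-0.02 -0.25 0 0 0 0 10;0 -0.25 0 0 0 0 10;0 -0.25 0 0 0 0 10;0 -0.25 0 0 0 0 10;0 -0.2 0 0 0 0 10;0 -0.12 0 0 0 0 10;0 -0.09 0 0 0 0 10;0 -0.05 0 0 0 0 10;0 0 0 0 0 0 10;0 0 0 0 0 0 10;0 0 0 0 0 0 10")

```text
time_s: 6.6
eef_pos: [573.4, -161.9, 249.4]
ee_rot: [-0.0, 0.214, 0.977, 0.0]
force: [0.0, 0.8, -3.0]
grip_width: 0.183
grip_force: 58.8
```

```bash
cat > look.py <<'E'
from h import *
import sys
o=[];x,y,z=map(float,sys.argv[2:5]);h=int(sys.argv[5]) if len(sys.argv)>5 else 50
for n in("top","side"):
    c=capture(n);u=proj(c,[x,y,z]).astype(int)
    o.append(cv2.resize(c["pixels"][u[1]-h:u[1]+h,u[0]-h:u[0]+h],(400,400),interpolation=cv2.INTER_CUBIC))
    np.save(f"{n}.npy",c,allow_pickle=True)
cv2.imwrite(f"pics/{sys.argv[1]}.png",np.hstack(o))
s=sense();print(s["time_s"],s["eef_pos"],s["force"])
E
python3 look.py over 573 -163 150 55
```

```text
6.7 [ 573.39894122 -162.0109348   249.40534372] [-0.19759605  1.05238991 -3.01922246]
```

View pics/over.png

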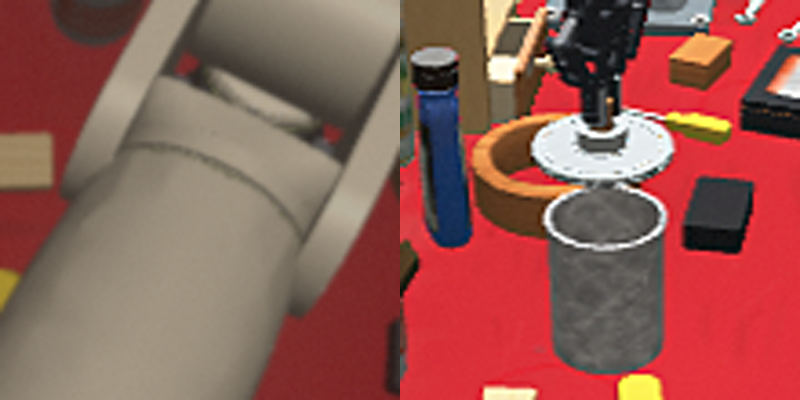

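```bash
python3 - <<'E'
from fit import *
for n,x0 in(("top",[574,-163]),("side",[572,-164])):
    c=np.load(n+".npy",allow_pickle=True).item();im=cv2.imread(f"pics/{n}0.png")
    g=im.min(2).astype(np.float32)  # white rim bright, red dark
    def samp(v,r):
        p=np.array([proj(c,q) for q in ring(v[0],v[1],137,r)],np.float32)
        return cv2.remap(g,p[:,:1],p[:,1:],cv2.INTER_LINEAR).mean()
    best=max((samp((x,y),r),x,y,r) for x in np.arange(564,582,1.) for y in np.arange(-174,-154,1.) for r in(48,50,52))
    print(n,best)
E
```

```text
top (np.float32(131.71667), np.float64(573.0), np.float64(-160.0), 52)
side (np.float32(203.68643), np.float64(570.0), np.float64(-162.0), 52)
```

Request:
drive_tool(commands="-0.007 0 -0.1 0 0 0 10;0 0 -0.12 0 0 0 10;0 0 -0.12 0 0 0 10;0 0 -0.08 0 0 0 10;0 0 -0.04 0 0 0 10;0 0 -0.02 0 0 0 10;0 0 -0.02 0 0 0 10;0 0 -0.02 0 0 0 10;0 0 -0.01 0 0 0 10;0 0 0 0 0 0 10;0 0 0 0 0 0 10")

```text
time_s: 7.62
eef_pos: [572.7, -162.8, 196.5]
ee_rot: [0.0, 0.215, 0.977, -0.0]
force: [0.1, 0.2, -3.0]
grip_width: 0.184
grip_force: 58.8
```

Request:
drive_tool(commands="0 0 -0.015 0 0 0 10;0 0 -0.015 0 0 0 10;0 0 -0.015 0 0 0 10;0 0 -0.01 0 0 0 10;0 0 -0.01 0 0 0 10;0 0 0 0 0 0 10;0 0 0 0 0 0 10")

```text
time_s: 8.2
eef_pos: [572.6, -162.8, 189.7]
ee_rot: [-0.0, 0.215, 0.977, 0.0]
force: [-0.4, -0.5, -1.5]
grip_width: 0.182
grip_force: 58.8
```

Request:
drive_tool(commands="0 0 -0.005 0 0 0 10;0 0 -0.005 0 0 0 10;0 0 -0.005 0 0 0 10;0 0 0 0 0 0 10;0 0 0 0 0 0 10")

```text
time_s: 8.62
eef_pos: [572.6, -162.8, 188.3]
ee_rot: [-0.0, 0.215, 0.977, -0.0]
force: [0.3, -0.1, -3.8]
grip_width: 0.183
grip_force: 58.8
```

Request:
drive_tool(commands="0 0 -0.005 0 0 0 10;0 0 -0.005 0 0 0 10;0 0 -0.005 0 0 0 10;0 0 0 0 0 0 10;0 0 0 0 0 0 10")

```text
time_s: 9.03
eef_pos: [572.6, -162.8, 187.3]
ee_rot: [0.0, 0.215, 0.977, -0.0]
force: [-2.5, 1.6, 4.7]
grip_width: 0.18
grip_force: 59.5
```

Request:
drive_tool(commands="0 0 -0.004 0 0 0 10;0 0 -0.003 0 0 0 10;0 0 0 0 0 0 10;0 0 0 0 0 0 10;0 0 0 0 0 0 10")

```text
time_s: 9.45
eef_pos: [572.8, -162.9, 187.3]
ee_rot: [0.001, 0.215, 0.977, -0.0]
force: [-3.0, 2.4, 9.3]
grip_width: 0.181
grip_force: 60.0
```

```bash
python3 look.py seat 573 -163 130 40
```

```text
9.55 [ 572.77369252 -162.89554225  187.29987033] [-4.49233743  0.74163973  8.34936563]
```

View pics/seat.png

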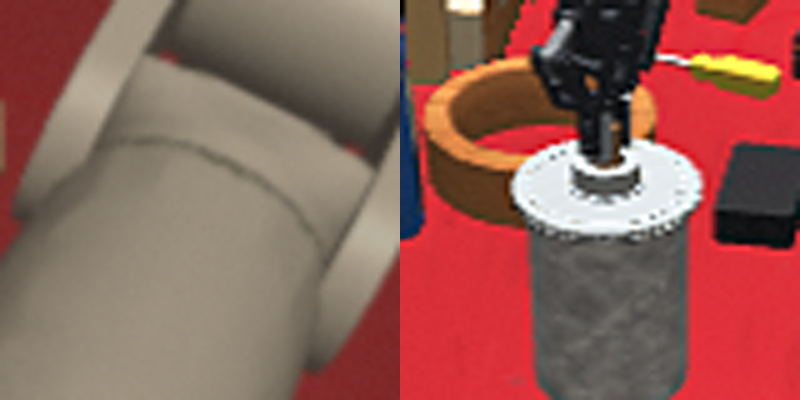

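Side crop: cap level on the tin, knob held, and the arm stopped by contact at 187.3, the expected seated height. Releasing, after relieving the press.

Request:
drive_tool(commands="0 0 0.006 0 0 0 10;0 0 0 0 0 0 10;0 0 0 0 0 0 25;0 0 0 0 0 0 25;0 0 0 0 0 0 40;0 0 0 0 0 0 60;0 0 0 0 0 0 80;0 0 0 0 0 0 90;0 0 0 0 0 0 90;0 0 0 0 0 0 90;0 0 0 0 0 0 90", force=40)

```text
time_s: 10.47
eef_pos: [572.6, -162.8, 186.7]
ee_rot: [0.0, 0.215, 0.977, -0.0]
force: [-0.8, -0.0, -1.0]
grip_width: 0.896
grip_force: 0.0
```

Request:
drive_tool(commands="0 0 -0.06 0 0 0 90;0 0 -0.06 0 0 0 90;0 0 -0.04 0 0 0 90;0 0 0 0 0 0 75;0 0 0 0 0 0 65;0 0 0 0 0 0 65;0 0 0 0 0 0 65;0 0 0 0 0 0 65", force=40)

```text
time_s: 11.13
eef_pos: [572.7, -162.8, 170.9]
ee_rot: [0.0, 0.215, 0.977, -0.0]
force: [-0.5, -0.6, 0.7]
grip_width: 0.654
grip_force: 0.0
```

```bash
python3 look.py coll 573 -163 160 28
```

```text
11.2333 [ 572.6653014  -162.82545685  170.85357225] [ 0.51249152 -0.42302913  0.2283968 ]
```

View pics/coll.png

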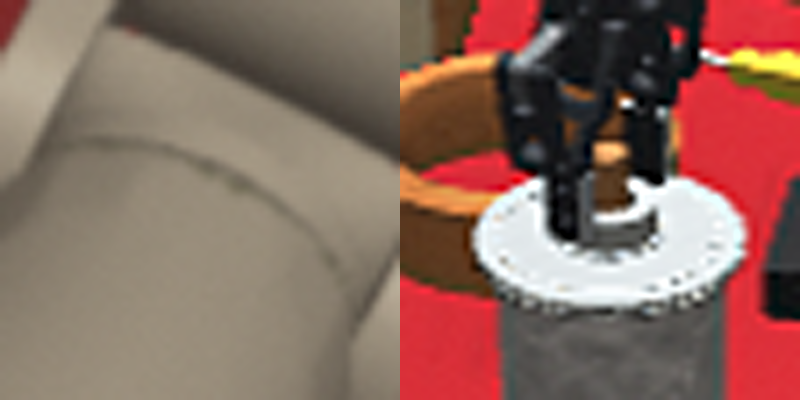

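Side crop: the fingers straddle the collar, tips just above the cap. Closing gently.

Request:
drive_tool(commands="0 0 -0.025 0 0 0 65;0 0 0 0 0 0 60;0 0 0 0 0 0 56;0 0 0 0 0 0 53;0 0 0 0 0 0 50;0 0 0 0 0 0 47;0 0 0 0 0 0 40;0 0 0 0 0 0 40;0 0 0 0 0 0 40;0 0 0 0 0 0 40", force=40)

```text
time_s: 12.07
eef_pos: [572.7, -162.9, 168.5]
ee_rot: [0.0, 0.215, 0.977, -0.0]
force: [-1.9, 0.2, 6.0]
grip_width: 0.487
grip_force: 40.8
```

Request:
drive_tool(commands="0 0 0.01 0 0 0 40;0 0 0.02 0 0 0 40;0 0 0.02 0 0 0 40;0 0 0.03 0 0 0 40;0 0 0.04 0 0 0 40;0 0 0.04 0 0 0 40;0 0 0.05 0 0 0 40;0 0 0 0 0 0 40;0 0 0 0 0 0 40", force=50)

```text
time_s: 12.82
eef_pos: [572.7, -162.8, 189.6]
ee_rot: [0.0, 0.215, 0.977, -0.0]
force: [-0.6, -0.6, -1.9]
grip_width: 0.487
grip_force: 50.7
```

Force of -1.9 N is close to the weight of the outer lid alone (about 1.5 N). Continuing up.

Request:
drive_tool(commands="0 0 0.05 0 0 0 40;0 0 0.08 0 0 0 40;0 0 0.1 0 0 0 40;0 0 0.1 0 0 0 40;0 0 0.1 0 0 0 40;0 0 0.1 0 0 0 40;0 0 0.1 0 0 0 40;0 0 0.08 0 0 0 40;0 0 0.05 0 0 0 40;0 0 0.03 0 0 0 40;0 0 0 0 0 0 40;0 0 0 0 0 0 40;0 0 0 0 0 0 40;0 0 0 0 0 0 40;0 0 0 0 0 0 40;0 0 0 0 0 0 40")

```text
time_s: 14.15
eef_pos: [572.6, -162.8, 268.0]
ee_rot: [-0.0, 0.215, 0.977, 0.0]
force: [0.0, 0.3, -2.8]
grip_width: 0.486
grip_force: 50.7
```

```bash
python3 look.py end 573 -163 190 60
```

```text
14.25 [ 572.58150279 -162.77875     268.08639205] [ 0.38890363 -0.94578491 -1.76586585]
```

View pics/end.png

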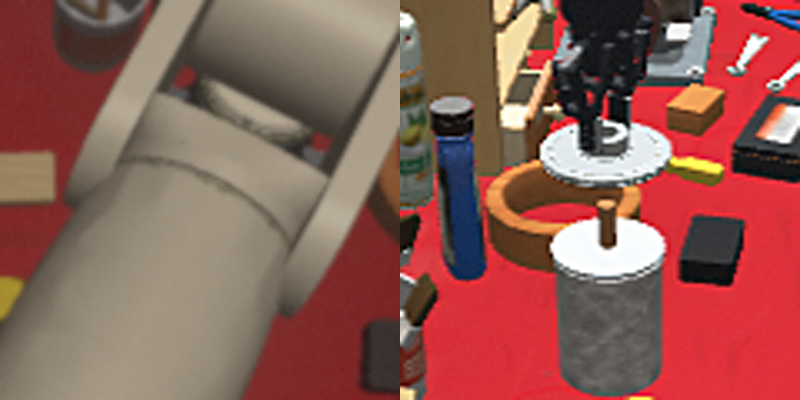

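The side crop shows the inner lid seated flat with its knob upright at (607,220). The outer lid is held level above it at (605,152), about 5 cm clear by the 100 mm lift.

```bash
python3 -c "from rig import *; print(finish_job())"
```

```text
the job is handed in; nothing more can be done
None
```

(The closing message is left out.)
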